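Open the long trellis leg to its dowel

ROBOT

A 6-joint arm with a two-finger parallel gripper is mounted at the origin on the work surface. World frame = base frame: x ahead of the robot, y to its left, z up, the work surface at z = 0. Lengths are in m, angles in rad, forces in N, time in s.
With the tool pointing down it reaches from about 0.275 to 0.75 m from the base axis. Payload 10.2 kg.
Tool frame: the origin (TCP) lies between the finger pads; the fingertips stand 25 mm ahead of it and the grasp point (between the pads) lies 6 mm ahead of it (bot.tips_ahead is the distance from the TCP to the fingertips, in m); z points along the fingers, x is the direction in which the jaws open and shut, and the axes are right-handed (so a half turn about z gives the same grasp; the last joint's range is limited). The gripper opens to 85 mm and grips with 20 to 120 N. Pads are 22 mm wide; open, the fingers measure 114 mm over their backs; the gripper's body (76 mm by 85 mm) begins 54 mm behind the grasp point. The pads swing forward as they close: fully open they stand 13 mm farther back than shut.
Start: joints at [-1.445, 0.313, 1.498, -0, 1.331, -0.223], TCP at [0.179, -0.493, 0.256] pointing down, gripper open.
Joint ranges: [-2.94, 2.94], [-0.97, 2.17], [0.19, 2.56], [-1.23, 4.37], [0.02, 3.11], [-2.88, 2.88]. Speed limits (rad/s): [2.39, 2.39, 3.01, 3.14, 3.14, 3.14].

INTERFACE

Orientations are given as [roll, pitch, yaw] about the fixed x, y, z axes, in that order (R = Rz(yaw) Ry(pitch) Rx(roll)).
In Python, from station import bot gives the robot as it stands.
- The arm moves only by the tool move_arm, never from a script. Its argument "moves" is a list of rows, each an object with "xyz": the shift along the world's x, y, z scaled (see below), a list of three; "twist": the turn, a rotation vector about the world's x, y, z scaled (see below), a list of three. In form: [{"xyz": [tx, ty, tz], "twist": [wx, wy, wz]}, ...]. A call has 1 to 10 rows; each row is the pose to reach, as a shift and turn from the pose measured when the call began; what a row does not reach only later rows make up. The controller multiplies each number of a shift by 15 cm and each number of a turn by 1.5 rad. A row lasts 1/8 s, in which the tool goes at most 62.5 mm and 10.7 degrees, less where a joint would pass 70% of its speed; a pose out of reach is approached as far as the arm can. A call with a number of a shift or a turn outside -1 to 1 is refused whole. A call with a gripper value outside its range is refused whole. "fingers" is the closure, from -1 (fully open) to 1 (shut), set as the call begins (left out, the last holds). The fingers move at their own pace and stop on an object; "grip_force" is the grip in N (left out, the last holds). Time passes only in rows, so rows that repeat a pose let the fingers close. It gives the time, the measured TCP pose, the force and the opening at its end, in the units of the state.
- bot.read_state(): the state, without advancing time (a new reading comes with each control period).
- bot.read_camera(name): name is "scene" or "top"; returns a dict with "frame" (400x640x3 uint8, red, green, blue), "z_map" (400x640 float32, m along the optical axis (not along the pixel's ray), 0 where there is no reading), "fx", "fy", "cx", "cy" (pixels), "distortion" ([k1, k2, p1, p2, k3] as OpenCV has them; the pictures are not rectified), "eye" and "rotation" of the camera in the world. Camera axes: x right, y up, looking along -z (the intrinsics and any distortion apply to the point x, -y, -z); pixel columns grow to the right and rows downward; lengths in m; the calibration is good to about 2 mm. A picture is of the moment at which its call begins.
- bot.close_job(): hands the job in, once; it reports no verdict.
The state is a dict: "clock": time; "joint_positions": joint angles; "joint_vel": joint speeds; "joint_efforts": joint torques, N m; "tcp_pos": TCP position; "tcp_rot": TCP orientation; "wrist_force": force on the tool from outside, world axes, zero at the start; "torque": the same for the moment, N m; "width": finger opening in m.
Only numpy, scipy, OpenCV 4.12 (cv2) and the standard library are available. Lean on these libraries where they do the work, as an engineer would, in place of code of your own. Each camera call takes 0.05 s, during which the arm holds its last target.

TASK

Two V-shaped plant trellises are being made on plywood boards. Open the longer trellis: push the free end of its swinging leg away from its fixed leg until the leg rests against the upright dowel on its board, ready for the cross slats. Leave the shorter trellis as it is.

Things in the scene. Friction and masses are not known exactly. Their poses are not given: they have to be found in the camera images.
- long_leg: Swinging leg of the longer trellis: straight dark wooden slat 24 mm wide, 25 to 47 mm above the table, reaching 290 mm from a steel rivet at its end nearer the robot. Origin on the rivet axis at the underside; x along the slat to the free end, y to its left, z up. It opens to its left (counter-clockwise from above) by 0.25 to 0.6 rad; about 1.5 N at the end moves it and it stays put.
- long_end (a point): Near the free end of the long leg: on the centre line of its top face, 270 mm from the rivet axis, 20 mm from the tip, 47 mm above the table. Under the leg lies the fixed plywood board (top at 12 mm); the trellis's fixed leg, 24 mm wide, top at 24 mm, runs on it from the same rivet, to the right of the swinging leg.
- long_stop (a point): Stop of the longer trellis: axis of an upright wooden dowel, 16 mm across, top 60 mm above the table, fixed in the board to the left of the leg; this point is 47 mm above the table. The leg's left side comes to rest on it, with long_end then 20 mm from this point, straight across the leg. The leg cannot pass it.
- short_end (a point): Near the free end of the swinging leg of the shorter trellis: centre line of its top face, 150 mm from its rivet, 20 mm from its tip (leg 170 mm long, same section and heights), on a smaller board beside the first, with its own dowel. To be left alone.

How it is judged:
By the outcome, as a careful person would: the job done as asked, in the order asked, and still so for the second after the job is handed in, with the robot touching nothing.
It also fails if it takes over 29 s, if anything falls off the work surface, if the arm or the gripper's body presses on something with over 40 N, if the wrist force passes 120 N, or if a joint passes its speed limit or range.

## Working session

There is one attempt and no reset: what is moved stays moved. The work goes in short steps, Python scripts to look and compute and a tool call to move; the robot and the scene stay as the last step left them, time stands still between calls to the robot, and variables do not carry over. Pictures are saved under pics/ and viewed, and the job is handed in when it is done.

Besides the shell and the picture viewer there is one more tool, called after "Call:" as name([rows], argument=value, ...), one row to a line, values as JSON. move_arm: Moves the arm, as the interface text tells. Shifts and turns lie within -1 to 1; 1 stands for 15 cm of shift or 1.5 rad of turn. Its arguments: {"type":"object","properties":{"moves":{"type":"array","items":{"type":"object","properties":{"xyz":{"type":"array","items":{"type":"number"}},"twist":{"type":"array","items":{"type":"number"}}}}},"fingers":{"type":"number"},"grip_force":{"type":"number"}},"required":["moves"]}

```bash
mkdir -p pics
cat > h.py <<'E'
import numpy as np, cv2
def save(c,p):
    np.savez(p,**{k:np.array(v) for k,v in c.items()})
def ray(c,u,v):
    K=np.array([[c['fx'],0,c['cx']],[0,c['fy'],c['cy']],[0,0,1]],float)
    p=cv2.undistortPoints(np.array([[[u,v]]],float),K,np.array(c['distortion'],float))[0,0]
    d=np.array(c['rotation'])@np.array([p[0],-p[1],-1.0]); return np.array(c['eye']),d
def atz(c,u,v,z):
    e,d=ray(c,u,v); return e+d*(z-e[2])/d[2]
def depth(c,u,v):
    e,d=ray(c,u,v); return e+d*c['z_map'][int(v),int(u)]
def proj(c,P):
    q=np.array(c['rotation']).T@(np.array(P)-c['eye']); 
    K=np.array([[c['fx'],0,c['cx']],[0,c['fy'],c['cy']],[0,0,1]],float)
    return cv2.projectPoints(np.array([[q[0],-q[1],-q[2]]]),np.zeros(3),np.zeros(3),K,np.array(c['distortion'],float))[0].ravel()
def load(p): return dict(np.load(p))
E
python3 - <<'E'
from station import bot
from h import *
for n in("scene","top"):
    c=bot.read_camera(n); save(c,n+'0.npz'); cv2.imwrite(f'pics/{n}0.png',c['frame'][:,:,::-1]); print(n,c['eye'],c['fx'],c['distortion'])
s=bot.read_state();print(s)
E
```

```text
scene [0.87693694 0.49928135 0.76140371] 480.345884983598 [-0.03137006  0.          0.          0.          0.        ]
top [0.3743377  0.05233706 0.82946958] 424.24504524797385 [-0.08964795  0.          0.          0.          0.        ]
{'clock': 0.1, 'joint_positions': array([-1.44539256e+00,  3.13369457e-01,  1.49834341e+00, -6.54537719e-07,
        1.33096800e+00, -2.23386394e-01]), 'joint_vel': array([-0.00090098, -0.00152538, -0.00078674, -0.00118135, -0.00068138,
       -0.00052518]), 'joint_efforts': array([ 3.86501299e-03, -4.12897503e+01, -2.60140157e+01, -1.12009266e-04,
        3.02726054e-03, -1.49215936e-05]), 'tcp_pos': array([ 0.17939541, -0.4931972 ,  0.25581153]), 'tcp_rot': array([-3.14135220e+00,  1.06131133e-03, -1.22200588e+00]), 'wrist_force': array([ 1.22289368, -0.55685603,  0.0268764 ]), 'torque': array([-0.02798255, -0.04234473, -0.03413939]), 'width': 0.08535979980829336}
```

View pics/scene0.png

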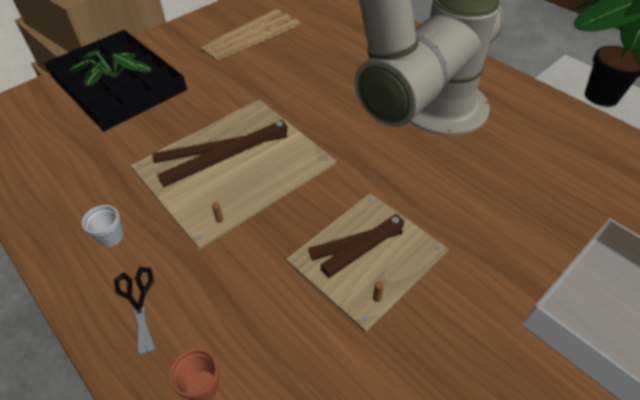

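View pics/top0.png

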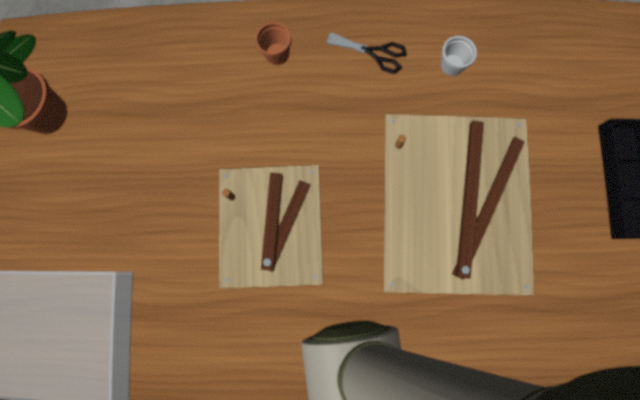

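Run:
```python
from h import *
t=load('top0.npz');s=load('scene0.npz')
a=cv2.resize(t['frame'][105:295,370:540,::-1],None,fx=3.1,fy=3.1,interpolation=cv2.INTER_CUBIC);cv2.imwrite('pics/tc.png',a)
a=cv2.resize(s['frame'][95:250,125:340,::-1],None,fx=3.6,fy=3.6,interpolation=cv2.INTER_CUBIC);cv2.imwrite('pics/sc.png',a)
```

```text
(no output)
```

View pics/tc.png

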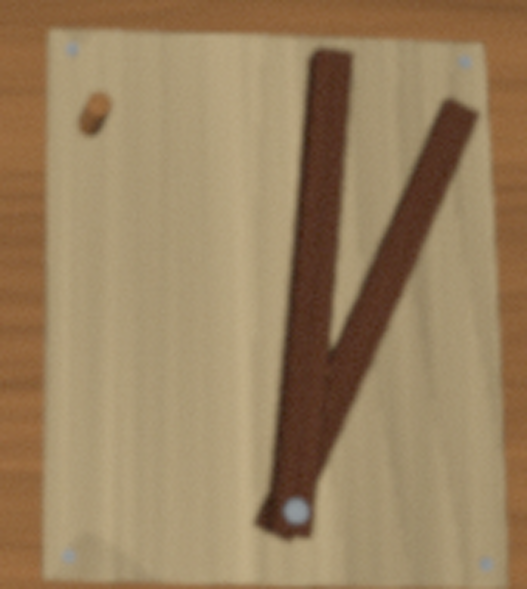

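View pics/sc.png

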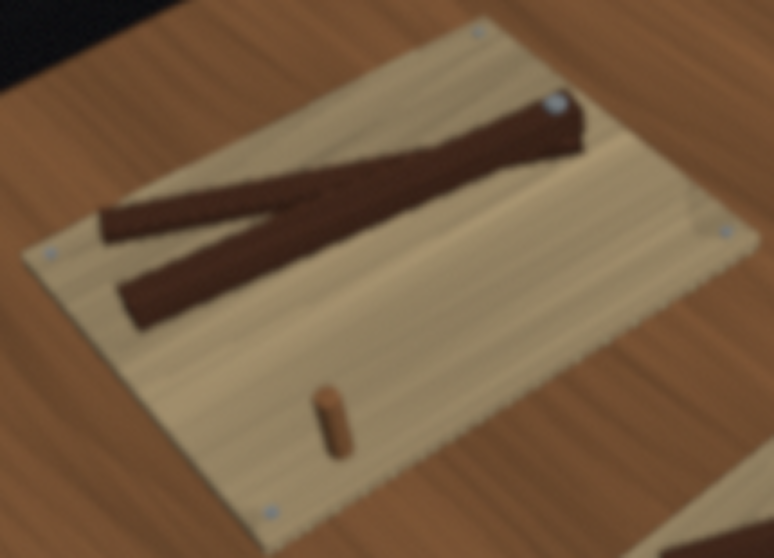

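Run:
```python
from h import *
t=load('top0.npz');s=load('scene0.npz')
def tri(a,b):
    e1,d1=ray(t,*a);e2,d2=ray(s,*b)
    d1/=np.linalg.norm(d1);d2/=np.linalg.norm(d2)
    k=np.linalg.lstsq(np.c_[d1,-d2],e2-e1,rcond=None)[0]
    p,q=e1+k[0]*d1,e2+k[1]*d2
    return (p+q)/2,np.linalg.norm(p-q)
np.set_printoptions(precision=4,suppress=True)
T=lambda x,y:(370+(x+.5)/3.1-.5,105+(y+.5)/3.1-.5)
S=lambda x,y:(125+(x+.5)/3.6-.5,95+(y+.5)/3.6-.5)
R=tri(T(295,511),S(556,103));D=tri(T(99,101),S(326,394));print('rivet',R,'dowel',D)
print('rivet z47',atz(t,*T(295,511),.049),atz(s,*S(556,103),.049))
tip=atz(t,*T(336,53),.047);print('tip',tip, 'dowel', atz(t,*T(99,101),.06),atz(s,*S(326,394),.06))
print('depth',depth(t,478,128),depth(t,402,137),depth(t,430,200),depth(t,472,200))
z=t['z_map']
# legs by depth: points at height 40-55mm
pts=[]
for v in range(112,285):
  for u in range(440,500):
    p=depth(t,u,v)
    if .042<p[2]<.055: pts.append(p)
pts=np.array(pts);print(len(pts),pts[:,2].mean())
l=cv2.fitLine(pts[:,:2].astype(np.float32),cv2.DIST_L2,0,.01,.01).ravel();print('line',l, np.arctan2(l[1],l[0]))
d=(pts[:,:2]-l[2:])@l[:2];print(l[2:]+d.min()*l[:2],l[2:]+d.max()*l[:2])
pr=proj(s,list(tip));print('tip in scene crop',(pr-[125,95])*3.6)
# dowel depth
q=[depth(t,u,v) for v in range(130,150) for u in range(392,412)]
q=np.array([p for p in q if .053<p[2]<.07]);print('dowel depth',len(q),q.mean(0))
```

```text
Traceback (most recent call last):
numpy.linalg.LinAlgError: Incompatible dimensions
```

```bash
python3 - <<'E'
from h import *
for n in('top0','scene0'):print(load(n+'.npz')['rotation'])
E
cat >> h.py <<'E'
from scipy.spatial.transform import Rotation as Ro
_l=load
def load(p):
    c=_l(p)
    if c['rotation'].shape==(3,): c['rotation']=Ro.from_euler('xyz',c['rotation']).as_matrix()
    return c
E
cat > m.py <<'E'
from h import *
t=load('top0.npz');s=load('scene0.npz')
def tri(a,b):
    e1,d1=ray(t,*a);e2,d2=ray(s,*b)
    d1/=np.linalg.norm(d1);d2/=np.linalg.norm(d2)
    k=np.linalg.lstsq(np.c_[d1,-d2],e2-e1,rcond=None)[0]
    p,q=e1+k[0]*d1,e2+k[1]*d2
    return (p+q)/2,np.linalg.norm(p-q)
np.set_printoptions(precision=4,suppress=True)
T=lambda x,y:(370+(x+.5)/3.1-.5,105+(y+.5)/3.1-.5)
S=lambda x,y:(125+(x+.5)/3.6-.5,95+(y+.5)/3.6-.5)
R=tri(T(295,511),S(556,103));D=tri(T(99,101),S(326,394));print('rivet',R,'dowel',D)
print('rivet z47',atz(t,*T(295,511),.049),atz(s,*S(556,103),.049))
tip=atz(t,*T(336,53),.047);print('tip',tip, 'dowel', atz(t,*T(99,101),.06),atz(s,*S(326,394),.06))
print('depth',depth(t,478,128),depth(t,402,137),depth(t,430,200),depth(t,472,200))
pts=[]
for v in range(112,285):
  for u in range(440,500):
    p=depth(t,u,v)
    if .042<p[2]<.055: pts.append(p)
pts=np.array(pts);print(len(pts),pts[:,2].mean())
l=cv2.fitLine(pts[:,:2].astype(np.float32),cv2.DIST_L2,0,.01,.01).ravel();print('line',l, np.arctan2(l[1],l[0]))
d=(pts[:,:2]-l[2:])@l[:2];print(l[2:]+d.min()*l[:2],l[2:]+d.max()*l[:2])
pr=proj(s,list(tip));print('tip in scene crop',(pr-[125,95])*3.6)
q=[depth(t,u,v) for v in range(130,150) for u in range(392,412)]
q=np.array([p for p in q if .053<p[2]<.07]);print('dowel depth',len(q),q.mean(0) if len(q) else 0)
E
python3 m.py
```

```text
[ 0.15662616  0.02132636 -1.58503868]
[0.70893338 0.01241176 2.39525353]
rivet (array([ 0.3772, -0.1786,  0.0522]), np.float64(0.0006339818997397758)) dowel (array([ 0.625 , -0.0712,  0.0636]), np.float64(4.4922351282992333e-05))
rivet z47 [ 0.377  -0.1793  0.049 ] [ 0.3751 -0.1819  0.049 ]
tip [ 0.6599 -0.2246  0.047 ] dowel [ 0.6262 -0.0717  0.06  ] [ 0.6237 -0.0741  0.06  ]
depth [ 0.6479 -0.2242  0.0451] [ 0.6266 -0.0725  0.0601] [ 0.5133 -0.1298  0.0114] [ 0.5062 -0.2018  0.0455]
2082 0.04614445724158134
line [ 0.9876 -0.1573  0.5068 -0.1996] -0.15794785
[ 0.3631 -0.1767] [ 0.6641 -0.2247]
tip in scene crop [125.6112 294.3557]
dowel depth 60 [ 0.6252 -0.0713  0.0586]
```

Call:
move_arm([
  {"xyz": [0.3, 0.15, 0], "twist": [0, 0, -0.1]},
  {"xyz": [0.6, 0.3, 0], "twist": [0, 0, -0.2]},
  {"xyz": [0.9, 0.45, 0], "twist": [0, 0, -0.34]},
  {"xyz": [1, 0.5, 0], "twist": [0, 0, -0.34]},
], fingers=1, grip_force=40)

```text
clock: 0.6
tcp_pos: [0.3313, -0.4167, 0.2555]
tcp_rot: [-3.142, 0.002, -1.732]
wrist_force: [0.4, -0.2, -0.1]
width: 0.0121
```

```bash
python3 -c "
from station import bot;print(bot.tips_ahead)"
```

```text
0.025
```

Call:
move_arm([
  {"xyz": [0.33, 0.15, 0], "twist": [0, 0, 0]},
  {"xyz": [0.66, 0.3, 0], "twist": [0, 0, 0]},
  {"xyz": [0.98, 0.45, 0], "twist": [0, 0, 0]},
  {"xyz": [0.98, 0.45, 0], "twist": [0, 0, 0]},
])

```text
clock: 1.1
tcp_pos: [0.4805, -0.3472, 0.2547]
tcp_rot: [3.141, 0.003, -1.728]
wrist_force: [0.2, -1.0, -0.7]
width: 0.0001
```

Call:
move_arm([
  {"xyz": [0.33, 0.18, -0.2], "twist": [0, 0, 0]},
  {"xyz": [0.66, 0.36, -0.4], "twist": [0, 0, 0]},
  {"xyz": [0.98, 0.5, -0.7], "twist": [0, 0, 0]},
  {"xyz": [0.98, 0.5, -0.9], "twist": [0, 0, 0]},
  {"xyz": [0.98, 0.5, -0.9], "twist": [0, 0, 0]},
])

```text
clock: 1.72
tcp_pos: [0.6261, -0.2717, 0.1163]
tcp_rot: [3.135, 0.005, -1.728]
wrist_force: [0.2, -0.9, 0.2]
width: 0.0002
```

Run:
```python
from station import bot
from h import *
for n in("scene","top"):
    c=bot.read_camera(n); save(c,n+'1.npz'); cv2.imwrite(f'pics/{n}1.png',c['frame'][:,:,::-1])
a=load('scene1.npz')['frame'][60:260,100:360,::-1];b=load('top1.npz')['frame'][95:295,360:620,::-1]
cv2.imwrite('pics/b1.png',cv2.resize(np.hstack([a,b]),(780,300),interpolation=cv2.INTER_CUBIC))
print(bot.read_state()['joint_positions'])
```

```text
[-0.58261947  0.78078069  1.10891041  0.00224744  1.25228003  1.14581873]
```

View pics/b1.png

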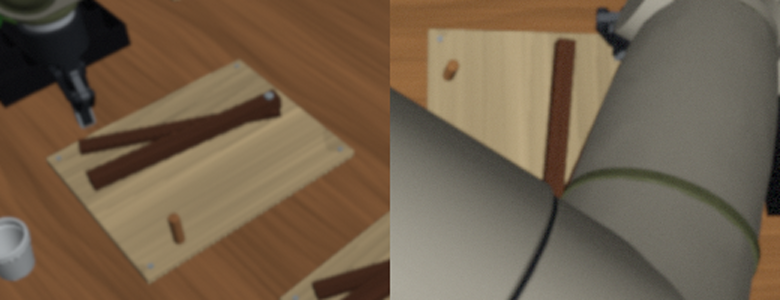

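Call:
move_arm([
  {"xyz": [0, 0, -0.2], "twist": [0, 0, 0]},
  {"xyz": [0, 0, -0.38], "twist": [0, 0, 0]},
  {"xyz": [0, 0, -0.38], "twist": [0, 0, 0]},
])

```text
clock: 2.2
tcp_pos: [0.6263, -0.2741, 0.0647]
tcp_rot: [3.141, 0.002, -1.73]
wrist_force: [0.1, -0.5, 0.2]
width: -0.0001
```

Run:
```python
from station import bot
from h import *
for n in("scene",):
    c=bot.read_camera(n); save(c,n+'2.npz')
a=c['frame'][60:260,100:360,::-1]
cv2.imwrite('pics/b2.png',cv2.resize(a,(780,600),interpolation=cv2.INTER_CUBIC))
# path: contact r=.262; offset 12+14.5 right of leg centre line
R=np.array([.3765,-.179])
for th in(-.158,0,.15,.25,.332,.345):
    print(th,R+.262*np.array([np.cos(th),np.sin(th)])-.0265*np.array([-np.sin(th),np.cos(th)]))
print(bot.read_state()['tcp_pos'])
```

```text
-0.158 [ 0.63106691 -0.24639389]
0 [ 0.6385 -0.2055]
0.15 [ 0.63951813 -0.16604964]
0.25 [ 0.63691126 -0.13985634]
0.332 [ 0.63283006 -0.11865807]
0.345 [ 0.63202398 -0.11533097]
[ 0.62709286 -0.2743849   0.06611201]
```

View pics/b2.png

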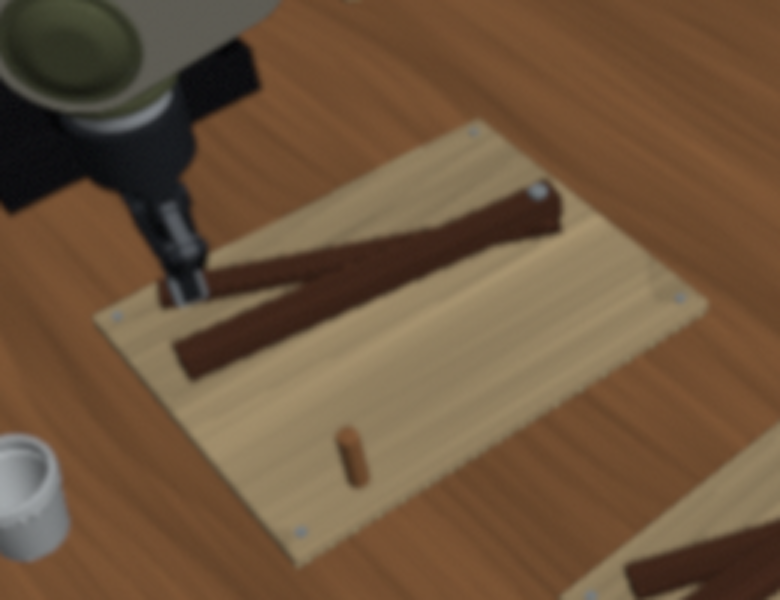

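Call:
move_arm([
  {"xyz": [0.02, 0.03, -0.05], "twist": [0, 0, 0]},
  {"xyz": [0.02, 0.03, -0.05], "twist": [0, 0, 0]},
  {"xyz": [0.02, 0.03, -0.05], "twist": [0, 0, 0]},
])

```text
clock: 2.62
tcp_pos: [0.6303, -0.2699, 0.0592]
tcp_rot: [-3.139, 0.001, -1.73]
wrist_force: [0.2, -0.0, 0.3]
width: 0.0002
```

Call:
move_arm([
  {"xyz": [0.01, 0.08, -0.01], "twist": [0, 0, 0]},
  {"xyz": [0.01, 0.16, -0.01], "twist": [0, 0, 0]},
  {"xyz": [0.03, 0.25, -0.01], "twist": [0, 0, 0.03]},
  {"xyz": [0.04, 0.34, -0.01], "twist": [0, 0, 0.07]},
  {"xyz": [0.05, 0.43, -0.01], "twist": [0, 0, 0.1]},
])

```text
clock: 3.25
tcp_pos: [0.6381, -0.2043, 0.0578]
tcp_rot: [-3.138, 0.001, -1.576]
wrist_force: [0.7, -1.1, 1.2]
width: 0.0
```

Run:
```python
from station import bot
from h import *
for n in("scene",):
    c=bot.read_camera(n); save(c,n+'3.npz')
a=c['frame'][60:260,100:360,::-1]
cv2.imwrite('pics/b3.png',cv2.resize(a,(780,600),interpolation=cv2.INTER_CUBIC))
s=bot.read_state();print(s['tcp_pos'],s['wrist_force'])
```

```text
[ 0.63818023 -0.20267354  0.05776918] [-0.21520493  0.48461237  0.94288328]
```

View pics/b3.png

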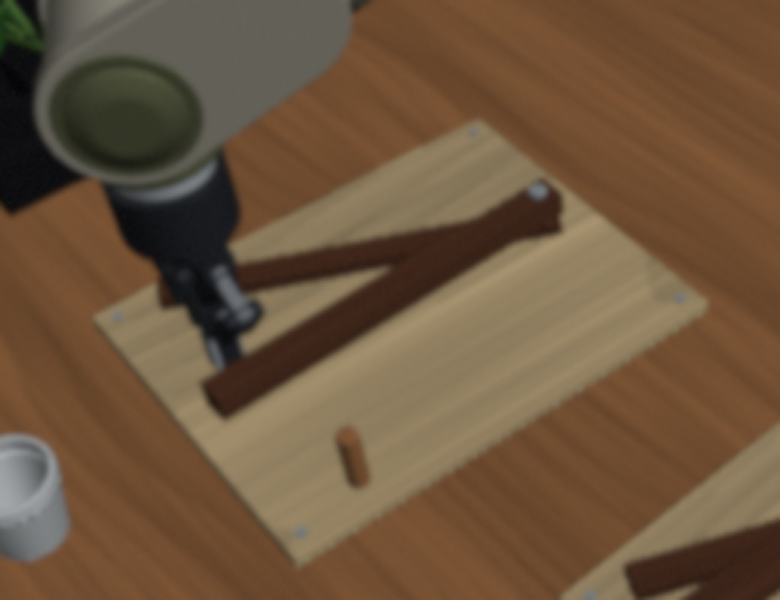

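Call:
move_arm([
  {"xyz": [0.01, 0.09, 0], "twist": [0, 0, 0.04]},
  {"xyz": [0.01, 0.18, 0], "twist": [0, 0, 0.08]},
  {"xyz": [0.01, 0.27, 0], "twist": [0, 0, 0.11]},
  {"xyz": [0.0, 0.35, 0], "twist": [0, 0, 0.15]},
  {"xyz": [-0.01, 0.42, 0], "twist": [0, 0, 0.17]},
  {"xyz": [-0.01, 0.42, 0], "twist": [0, 0, 0.17]},
])

```text
clock: 4.05
tcp_pos: [0.6366, -0.1388, 0.0578]
tcp_rot: [-3.139, 0.002, -1.318]
wrist_force: [-0.6, -0.5, 0.7]
width: -0.0002
```

Run:
```python
from station import bot
from h import *
c=bot.read_camera("scene"); save(c,'scene4.npz')
d=bot.read_camera("top"); save(d,'top4.npz')
a=c['frame'][110:250,110:290,::-1]
cv2.imwrite('pics/b4.png',cv2.resize(a,None,fx=4.2,fy=4.2,interpolation=cv2.INTER_CUBIC))
cv2.imwrite('pics/t4.png',cv2.resize(d['frame'][95:295,370:540,::-1],None,fx=3,fy=3,interpolation=cv2.INTER_CUBIC))
s=bot.read_state();print(s['tcp_pos'],s['wrist_force'])
```

```text
[ 0.63667157 -0.1396931   0.05778342] [ 0.39962536 -0.65246269  1.07455365]
```

View pics/b4.png

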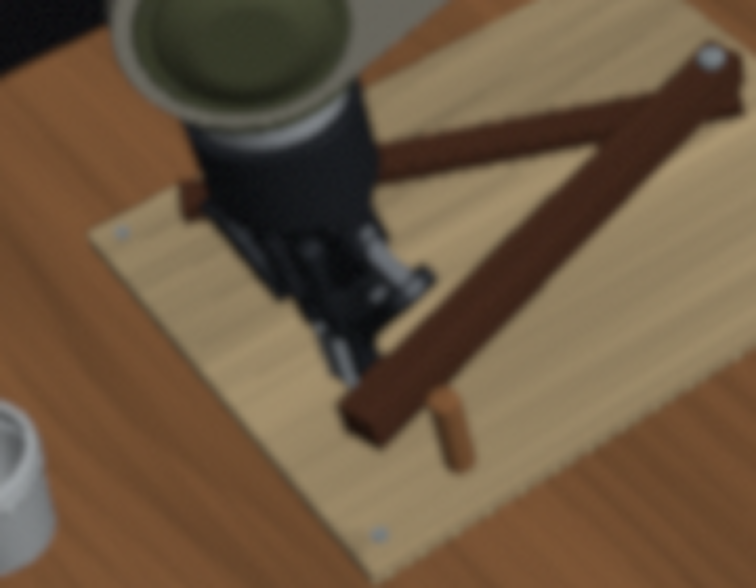

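View pics/t4.png

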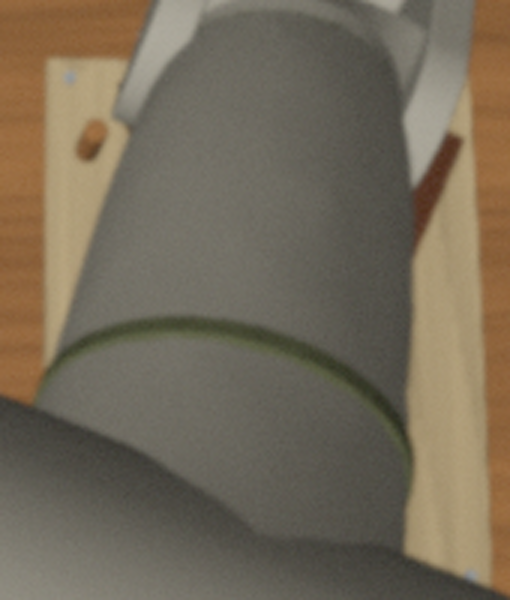

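Call:
move_arm([
  {"xyz": [-0.01, 0.05, 0], "twist": [0, 0, 0.025]},
  {"xyz": [-0.02, 0.09, 0], "twist": [0, 0, 0.05]},
  {"xyz": [-0.02, 0.09, 0], "twist": [0, 0, 0.05]},
])

```text
clock: 4.53
tcp_pos: [0.6335, -0.1256, 0.0578]
tcp_rot: [-3.139, 0.002, -1.243]
wrist_force: [-0.1, 0.8, -1.0]
width: 0.0002
```

Call:
move_arm([
  {"xyz": [-0.004, 0.02, 0], "twist": [0, 0, 0]},
  {"xyz": [-0.004, 0.02, 0], "twist": [0, 0, 0]},
])

```text
clock: 4.78
tcp_pos: [0.6328, -0.1224, 0.0577]
tcp_rot: [-3.139, 0.002, -1.243]
wrist_force: [1.2, 0.9, 0.5]
width: 0.0001
```

Run:
```python
from station import bot
from h import *
c=bot.read_camera("scene"); save(c,'scene5.npz')
a=c['frame'][110:250,110:290,::-1]
cv2.imwrite('pics/b5.png',cv2.resize(a,None,fx=4.2,fy=4.2,interpolation=cv2.INTER_CUBIC))
s=bot.read_state();print(s['tcp_pos'],s['wrist_force'])
```

```text
[ 0.63284115 -0.12244481  0.05774495] [ 0.57819239 -0.45031992 -1.24440712]
```

View pics/b5.png

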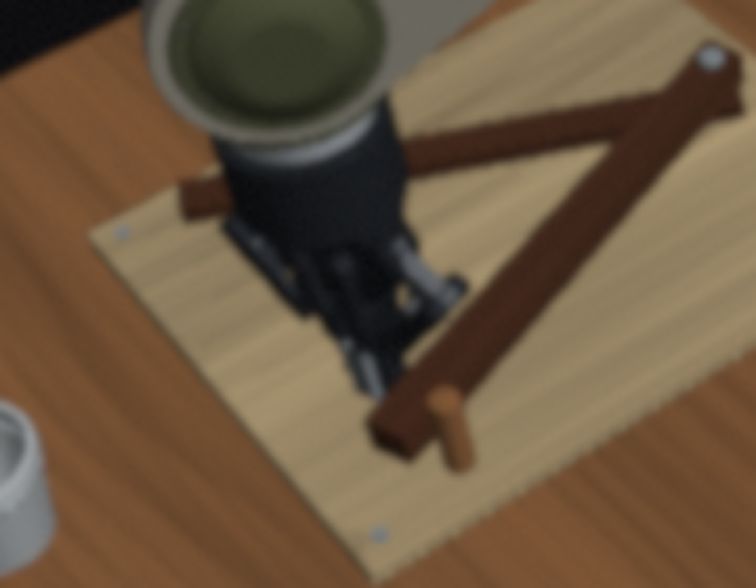

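Call:
move_arm([
  {"xyz": [-0.006, 0.02, 0], "twist": [0, 0, 0.01]},
  {"xyz": [-0.006, 0.02, 0], "twist": [0, 0, 0.01]},
])

```text
clock: 5.08
tcp_pos: [0.6321, -0.1196, 0.0578]
tcp_rot: [-3.139, 0.002, -1.228]
wrist_force: [1.7, -2.3, -0.6]
width: -0.0002
```

Call:
move_arm([
  {"xyz": [-0.005, 0.015, 0], "twist": [0, 0, 0]},
  {"xyz": [-0.005, 0.015, 0], "twist": [0, 0, 0]},
])

```text
clock: 5.32
tcp_pos: [0.6319, -0.1191, 0.058]
tcp_rot: [-3.138, -0.002, -1.228]
wrist_force: [3.8, -10.3, -4.6]
width: -0.0002
```

Run:
```python
from station import bot
from h import *
c=bot.read_camera("scene"); save(c,'scene6.npz')
a=c['frame'][110:250,110:290,::-1]
cv2.imwrite('pics/b6.png',cv2.resize(a,None,fx=4.2,fy=4.2,interpolation=cv2.INTER_CUBIC))
s=bot.read_state();print(s['tcp_pos'],s['wrist_force'])
```

```text
[ 0.63192546 -0.11916146  0.05796511] [  4.07280096 -10.19308948  -3.89429158]
```

View pics/b6.png

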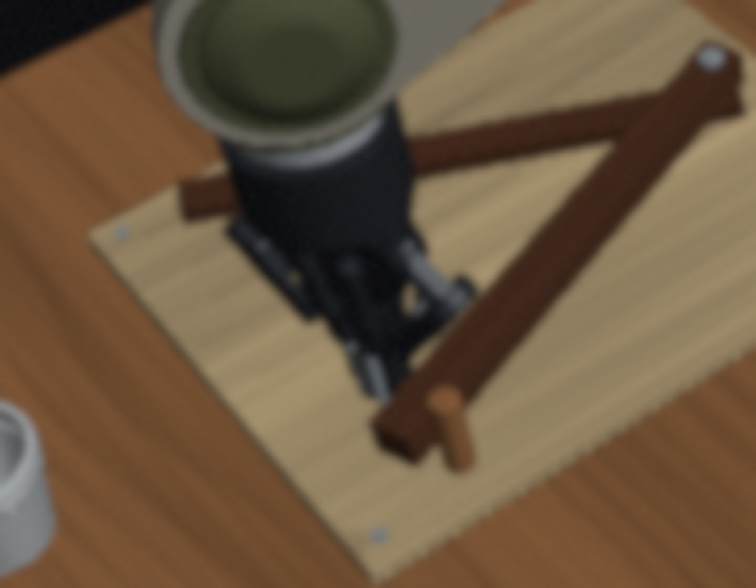

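Call:
move_arm([
  {"xyz": [0.03, -0.1, 0], "twist": [0, 0, 0]},
  {"xyz": [0.06, -0.22, 0], "twist": [0, 0, 0]},
  {"xyz": [0.06, -0.25, 0.2], "twist": [0, 0, 0]},
  {"xyz": [0.06, -0.25, 0.6], "twist": [0, 0, 0]},
  {"xyz": [0.06, -0.25, 0.95], "twist": [0, 0, 0]},
  {"xyz": [0, -0.5, 0.95], "twist": [0, 0, 0]},
])

```text
clock: 6.12
tcp_pos: [0.6337, -0.1941, 0.2057]
tcp_rot: [-3.132, -0.008, -1.226]
wrist_force: [0.8, -0.4, -0.5]
width: 0.0001
```

Call:
move_arm([
  {"xyz": [-0.2, -0.35, 0.1], "twist": [0, 0, 0]},
  {"xyz": [-0.5, -0.7, 0.1], "twist": [0, 0, 0]},
  {"xyz": [-0.8, -1, 0.1], "twist": [0, 0, 0]},
  {"xyz": [-0.9, -1, 0.1], "twist": [0, 0, 0]},
])

```text
clock: 6.62
tcp_pos: [0.4962, -0.3474, 0.2207]
tcp_rot: [-3.132, -0.007, -1.23]
wrist_force: [0.6, 0.2, 0.9]
width: -0.0001
```

Call:
move_arm([
  {"xyz": [-0.3, -0.3, 0], "twist": [0, 0, 0]},
  {"xyz": [-0.6, -0.6, 0], "twist": [0, 0, 0]},
  {"xyz": [-0.9, -0.9, 0], "twist": [0, 0, 0]},
  {"xyz": [-0.9, -0.9, 0], "twist": [0, 0, 0]},
])

```text
clock: 7.12
tcp_pos: [0.3579, -0.4854, 0.2205]
tcp_rot: [-3.132, -0.007, -1.235]
wrist_force: [-0.8, 0.5, -0.2]
width: 0.0001
```

Run:
```python
from station import bot
from h import *
for n in("scene","top"):
    c=bot.read_camera(n); save(c,n+'7.npz')
t=load('top7.npz');s=load('scene7.npz')
cv2.imwrite('pics/t7.png',cv2.resize(t['frame'][105:300,210:540,::-1],None,fx=2.4,fy=2.4,interpolation=cv2.INTER_CUBIC))
cv2.imwrite('pics/s7.png',cv2.resize(s['frame'][110:250,110:290,::-1],None,fx=4.2,fy=4.2,interpolation=cv2.INTER_CUBIC))
pts=np.array([depth(t,u,v) for v in range(112,285) for u in range(385,500)])
print(bot.read_state()['tcp_pos'],bot.read_state()['wrist_force'])
dw=np.array([.6255,-.0718])
p=pts[(pts[:,2]>.042)&(pts[:,2]<.052)&(np.hypot(*(pts[:,:2]-dw).T)>.015)]
l=cv2.fitLine(p[:,:2].astype(np.float32),cv2.DIST_HUBER,0,.01,.01).ravel()
print(len(p),l,np.arctan2(l[1],l[0]));n=np.array([-l[1],l[0]]);print('dowel to centreline',(dw-l[2:])@n*np.sign(n[1]))
```

```text
[ 0.36033398 -0.48328755  0.22052658] [ 0.69017408  0.17157265 -0.22104429]
2048 [ 0.94535327  0.3260479   0.5006527  -0.13635515] 0.33212
dowel to centreline 0.020321209908611984
```

View pics/t7.png

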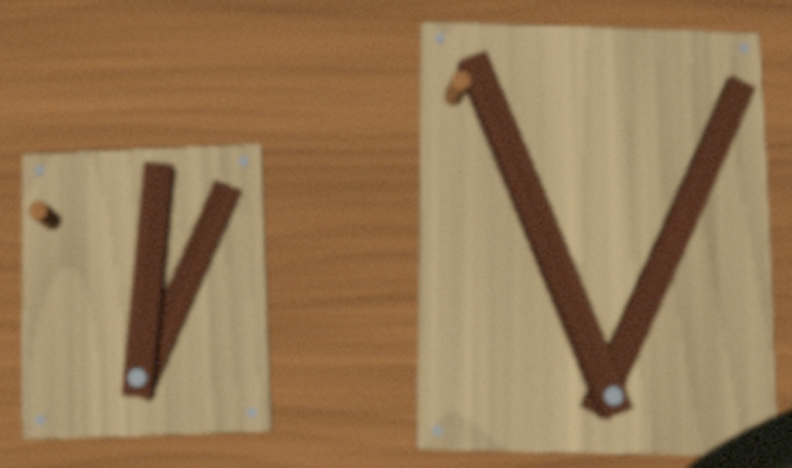

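View pics/s7.png

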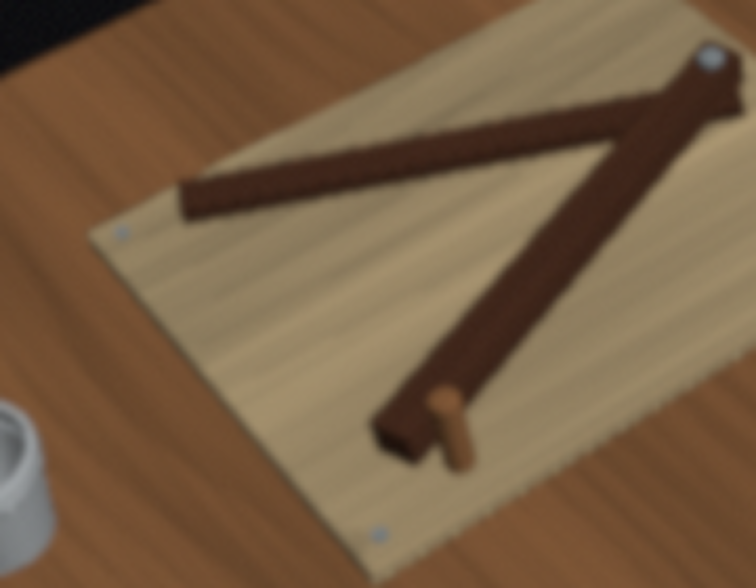

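The long leg lies against its dowel: the dowel axis is 20.3 mm from the leg's centre line (20 mm expected). In the top crop its tip is at (475,62) beside the dowel at (458,85). The short trellis looks as it did at the start.

```bash
python3 -c "
from station import bot;print(bot.close_job())"
```

```text
the job is handed in; nothing more can be done
None
```

The longer trellis is open: its swinging leg rests against the upright dowel, and I handed the job in at about 7 s of the 29 s allowed.

- **Push:** I used the closed fingers on the right side of the leg near its free end. The leg turned about 0.49 rad, from -0.158 to 0.332 rad. At the dowel the wrist force rose to about 11 N, and that is where I stopped.
- **Retreat:** I backed the fingers off, then lifted and moved the arm clear. It touched nothing at the end, and the wrist force read about zero.
- **Final check:** After the retreat, the dowel axis measured 20.3 mm from the leg's centre line (20 mm expected). The leg had not sprung back.
- **Shorter trellis:** I kept clear of it, and it looks unchanged in the final top picture.
- **Disagreements:** The two camera views differed by 2 to 4 mm on the rivet and the dowel, a little more than the stated calibration. While lowering the fingers, one move stopped about 5 mm high, so I corrected it before pushing.

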